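Load the flask into the casting arm and set its counterweight

ROBOT

A 6-joint arm with a two-finger parallel gripper is mounted at the origin on the work surface. World frame = base frame: x ahead of the robot, y to its left, z up, the work surface at z = 0. Lengths are in m, angles in rad, forces in N, time in s.
With the tool pointing down it reaches from about 0.3 to 0.775 m from the base axis. Payload 14.6 kg.
Tool frame: the origin (TCP) lies midway between the tips of the shut fingers; the grasp point (between the pads) lies 19 mm behind it; z points along the fingers, y is the direction in which the jaws open and shut (so a half turn about z gives the same grasp; the last joint's range is limited). The gripper opens to 94 mm and grips with 3 to 60 N. Pads are 16 mm wide; open, the fingers measure 119 mm over their backs; the gripper's body (75 mm by 177 mm) begins 78 mm behind the grasp point.
Start: joints at [-1.189, 0.3, 1.521, -0, 1.321, -0.067], TCP at [0.239, -0.496, 0.205] pointing down, gripper open.
Joint ranges: [-3.03, 3.03], [-0.79, 2.21], [0.23, 2.52], [-1.04, 4.18], [0, 3.07], [-2.55, 2.55]. Speed limits (rad/s): [2.22, 2.22, 2.57, 3.14, 3.14, 3.14].

INTERFACE

Orientations are given as a unit quaternion [x, y, z, w].
In Python, from workcell import arm gives the robot as it stands.
- The arm moves only by the tool play_rows, never from a script. Its argument "increments" is one flat list of numbers, 4 for each row, row after row: the shift along the tool's x, y, z in m, then the turn about the tool's z in degrees. In form: [x, y, z, spin, x, y, z, spin, ...]. A call has 1 to 5 rows; each row is the pose to reach, as a shift and turn from the pose commanded when the call began, along the tool's axes at that moment; what a row does not reach only later rows make up. A row lasts 1/10 s, in which the tool goes at most 50 mm and 8.59 degrees, less where a joint would pass 70% of its speed; a pose out of reach is approached as far as the arm can. A call with a gripper value outside its range is refused whole. "fingers" is the gripper's target within -1 to 1 (shut at 1, half-way at 0, fully open at -1), set as the call begins (left out, the last holds). The fingers move at their own pace and stop on an object; "squeeze" is the grip in N (left out, the last holds). Time passes only in rows, so rows that repeat a pose let the fingers close. It gives the time, the measured TCP pose, the force and the opening at its end, in the units of the state.
- arm.get_state(): the state, without advancing time (a new reading comes with each control period).
- arm.grab_frame(name): name is "scene" or "top" or "wrist"; returns a dict with "image" (420x560x3 uint8, red, green, blue), "depth" (420x560 float32, m along the optical axis (not along the pixel's ray), 0 where there is no reading), "K" (3x3 intrinsics, pixels), "dist" ([k1, k2, p1, p2, k3] as OpenCV has them; the pictures are not rectified), "rvec" (rotation vector, rad) and "tvec" (3), from world to camera coordinates, as OpenCV has them. Camera axes: x right, y down, z forward; pixel columns grow to the right and rows downward; lengths in m; the calibration is good to about 2 mm. A picture is of the moment at which its call begins.
- arm.finish_job(): hands the job in, once; it reports no verdict.
The state is a dict: "t": time; "joints": joint angles; "joint_velocities": joint speeds; "effort": joint torques, N m; "position": TCP position; "orientation": TCP orientation; "wrist_force": force on the tool from outside, world axes, zero at the start; "wrist_torque": the same for the moment, N m; "grip_width": finger opening in m.
Only numpy, scipy, OpenCV 4.12 (cv2) and the standard library are available. Lean on these libraries where they do the work, as an engineer would, in place of code of your own. Each camera call takes 0.05 s, during which the arm holds its last target.

TASK

Set up the casting machine for a cold balance: take the flask from its wooden rest and load it on the two bars of the casting arm with its open mouth towards the white crucible, so that it lies held between the sprung crucible carriage and the end stop; the gap is shorter than the flask, so press the carriage back with the flask to let it drop in. Also slide the brass counterweight outward along its bar until it rests against the red stop collar, and leave the other things on the bench alone.

Things in the scene. Friction and masses are not known exactly. Their poses are not given: they have to be found in the camera images.
- caster: Casting machine bolted to the bench: round dark iron base (176 mm across, 92 mm high), grey pivot head on it (72 x 74 mm, top 151 mm, nut to 175 mm), and a straight level arm that does not turn. Origin: centre of the base's underside; z up; +y along the arm to the flask end, -y to the counterweight end, x across. Below the arm, outside the base, there is free air.
- seat (a point): Where the middle of the flask belongs: point fixed to the machine on the arm's line at machine y = 150 mm, 150 mm above the bench; machine axes. The flask lies along y on two round steel bars (diameter 10 mm, centres 41.2 mm apart and 125.5 mm above the bench), closed end touching the end stop 40 mm further out, mouth 40 mm nearer the pivot against the carriage plate.
- stop (a point): Middle of the top inner edge of the grey end stop, a plate 66 mm wide and 10 mm thick across the outer ends of the two bars: machine y = 190 mm, 133 mm above the bench, which is 10 mm above the underside of a loaded flask; machine axes.
- face (a point): Middle of the front face of the carriage's steel plate (64 mm wide, 31 mm down and 29 mm up from here), which presses on the flask's mouth; machine axes. Behind it a white crucible (47 mm across, 44 mm long); its nozzle, diameter 12.4 mm, centred here, stands 7 mm proud towards the end stop. At rest the face is 60 mm from the end stop, 20 mm less than the flask's length.
- carriage (a joint): How far (m) the crucible carriage is pushed back along the bars towards the pivot: 0 at rest, where its spring holds it, 0.042 at the most; 0.020 with a flask properly loaded. The spring resists with 4.2 N at 0 and about 1.4 N more for each 10 mm; it returns by itself and has no catch.
- weight (a point): Middle of the counterweight, a brass cylinder of diameter 56 mm and length 45 mm along the bar (ends at machine y plus and minus 22.5 mm from this point), sliding on the counterweight bar through its centre, 128 mm above the bench. At least 48 mm of bare bar lies between it and the pivot head; axes as the machine's.
- counterweight (a joint): How far (m) the counterweight has slid outward (machine -y): 0 nearest the pivot, 0.055 touching the red stop collar. It stays where it is left; sliding it takes about 3 N.
- collar (a point): Middle of the inner face of the red stop collar (diameter 30 mm, 12 mm thick) fixed on the counterweight bar, at machine y = -185 mm, 128 mm above the bench.
- flask: Casting flask: plaster-filled steel cylinder, diameter 54 mm, 80 mm long, 0.4 to 0.65 kg, lying level on the rest at the start. Origin: its middle, on its axis. Its y axis runs from the open mouth (-y) to the closed end (+y, dark ring near it); it may be rolled about y. The mouth is a recess 48 mm across and 12 mm deep: the nozzle has room in it even 15 mm off-centre.
- flask_mouth (a point): Centre of the flask's open mouth, at the rim, 40 mm from its middle; axes as the flask's.
- rest: Low wooden rest fixed to the bench: board 100 x 130 x 12 mm with two parallel round bars (top 40.5 mm above the bench) along its own y, on which the flask lies with its axis along the rest's y, 60 mm above the bench. Origin: centre of the board's underside.
- jar: Bystander: green glass jar with a cork, diameter 72 mm, 95 mm high; origin at the centre of its underside.
- tin: Bystander: round tin with an orange label, diameter 66 mm, 85 mm high; origin at the centre of its underside.
- mallet: Bystander: wooden mallet lying down, head 85 mm long and 46 mm across, handle about 200 mm along its own -x; origin under the head.
- saw: Bystander: piercing-saw frame lying flat (about 280 x 110 mm, at most 30 mm high), black handle; origin on the bench under the handle end of the frame.
There are look-alikes about, which are no part of the job. What is shaped like the flask but purple or turquoise is not meant.

How it is judged:
At the end, for the whole second after the job is handed in: The flask lies still on the two bars, its middle within 4 mm of the seat point each way, in line with the arm within 4 degrees, mouth to the crucible, the carriage closed on it (pushed back 16 to 24 mm); the counterweight is within 4 mm of the red collar; bystanders have moved under 20 mm (x of flask in the frame of seat between -0.004 and 0.004 m and y of flask in the frame of seat between -0.004 and 0.004 m and z of flask in the frame of seat between -0.004 and 0.004 m and angle between the y axis of flask and the y axis of caster, either way round below 0.07 rad and y of flask_mouth in the frame of seat below -0.03 m and value of joint carriage between 0.016 and 0.024 m and value of joint counterweight above 0.051 m and linear speed of flask below 0.01 m/s); the robot touches nothing.
It fails at once if the jar is moved by more than 20 mm (distance of jar from where it was at the start of the episode above 0.02 m).
It fails at once if the tin is moved by more than 20 mm (distance of tin from where it was at the start of the episode above 0.02 m).
It fails at once if the mallet is moved by more than 20 mm (distance of mallet from where it was at the start of the episode above 0.02 m).
It fails at once if the saw is moved by more than 20 mm (distance of saw from where it was at the start of the episode above 0.02 m).
It also fails if it takes over 48 s, if anything falls off the work surface, if the arm or the gripper's body presses on something with over 40 N, if the wrist force passes 120 N, or if a joint passes its speed limit or range.

## Working session

There is one attempt and no reset: what is moved stays moved. The work goes in short steps, Python scripts to look and compute and a tool call to move; the robot and the scene stay as the last step left them, time stands still between calls to the robot, and variables do not carry over. Pictures are saved under pics/ and viewed, and the job is handed in when it is done.

Besides the shell and the picture viewer there is one more tool, called after "Emit:" by a JSON object that holds its "method" and its "body", one argument or row to a line. play_rows: Moves the arm, as the interface text tells. Its arguments: {"type":"object","properties":{"increments":{"type":"array","items":{"type":"number"}},"fingers":{"type":"number"},"squeeze":{"type":"number"}},"required":["increments"]}

```bash
ls; mkdir -p pics
python3 - <<'E'
from workcell import arm
import cv2, pickle
s=arm.get_state(); print(s)
d={}
for n in ["scene","top","wrist"]:
    f=arm.grab_frame(n); d[n]=f
    cv2.imwrite(f"pics/{n}0.png",f["image"][:,:,::-1])
    print(n,f["K"].tolist(),f["dist"],f["rvec"],f["tvec"])
pickle.dump(d,open("f0.pkl","wb"))
E
```

```text
pics
{'t': 0.0, 'joints': array([-1.18863137e+00,  3.00458843e-01,  1.52159055e+00, -2.28465004e-05,
        1.32070363e+00, -6.66099001e-02]), 'joint_velocities': array([-0.00045496, -0.00117957, -0.00029146,  0.00010108, -0.0007375 ,
        0.00075093]), 'effort': array([ 1.30960820e-03, -5.31807625e+01, -3.52742636e+01,  7.08904839e-02,
        2.43537506e-02, -1.24676853e-04]), 'position': array([ 0.23851087, -0.49529533,  0.20488905]), 'orientation': array([ 9.74929798e-01,  2.22511916e-01, -1.02089654e-04, -5.71240032e-04]), 'wrist_force': array([-0.38316531, -0.88579535,  0.73954123]), 'wrist_torque': array([-0.01810754,  0.03988467,  0.07061255]), 'grip_width': 0.09383963121625352}
scene [[431.5230401886229, 0.0, 279.5297187585784], [0.0, 431.5230401886229, 207.56249234698802], [0.0, 0.0, 1.0]] [-0.1105197  0.         0.         0.         0.       ] [ 1.83247327  1.44097486 -0.67276552] [-0.14467677 -0.22934482  1.53797044]
top [[429.83101781501784, 0.0, 281.50613743834725], [0.0, 429.83101781501784, 203.7980271075045], [0.0, 0.0, 1.0]] [-0.04475366  0.          0.          0.          0.        ] [ 2.18759489 -2.14358895  0.10820518] [3.89107421e-04 5.33711256e-01 1.22024749e+00]
wrist [[291.2775934569538, 0.0, 283.3311026388431], [0.0, 291.2775934569538, 208.68477676447807], [0.0, 0.0, 1.0]] [-0.03177743  0.          0.          0.          0.        ] [-2.44426188  1.53718334  0.22699065] [-0.54982571 -0.02918883  0.3938875 ]
```

View pics/scene0.png

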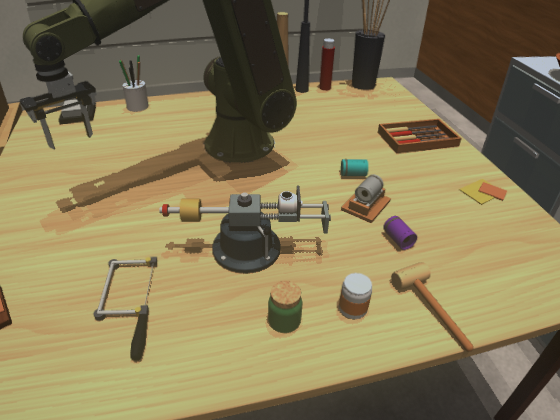

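View pics/top0.png

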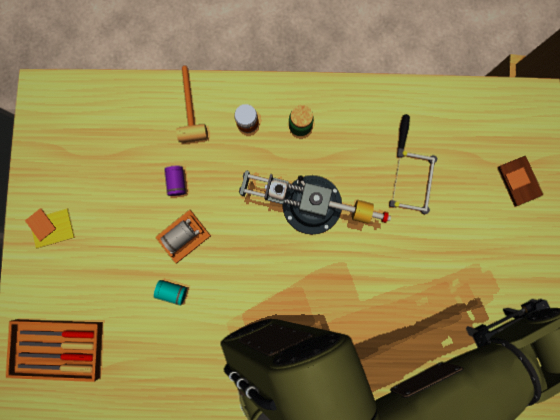

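View pics/wrist0.png

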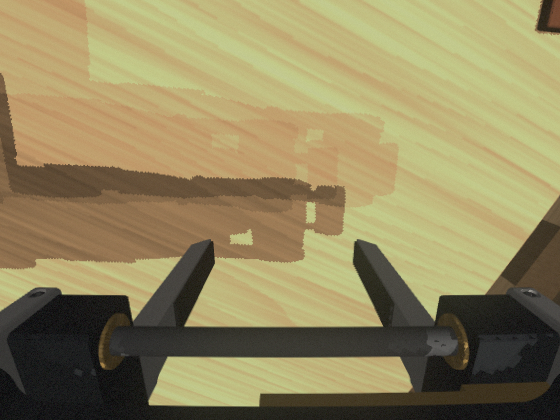

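Three candidates in the top image: grey cylinder on the wooden rest at (183,236), purple one at (175,180) and turquoise one at (171,291). The grey steel one on the rest fits the description. I'll check it in a crop and measure.

```bash
cat > h.py <<'E'
import numpy as np, cv2
def cloud(f):
    h,w=f["depth"].shape
    u,v=np.meshgrid(np.arange(w),np.arange(h))
    p=cv2.undistortPoints(np.stack([u,v],-1).reshape(-1,1,2).astype(np.float64),f["K"],f["dist"]).reshape(h,w,2)
    z=f["depth"].astype(float)
    P=np.dstack([p[...,0]*z,p[...,1]*z,z])
    R=cv2.Rodrigues(f["rvec"])[0]
    W=(P-np.asarray(f["tvec"]).ravel())@R
    W[z<=0]=np.nan
    return W
def ray(f,uv):
    p=cv2.undistortPoints(np.array(uv,float).reshape(-1,1,2),f["K"],f["dist"]).reshape(-1,2)
    R=cv2.Rodrigues(f["rvec"])[0]
    d=np.c_[p,np.ones(len(p))]@R
    o=-R.T@np.asarray(f["tvec"]).ravel()
    return o,d
def onz(f,uv,z):
    o,d=ray(f,uv); return o+d*((z-o[2])/d[:,2])[:,None]
def proj(f,P):
    return cv2.projectPoints(np.array(P,float).reshape(-1,1,3),f["rvec"],f["tvec"],f["K"],f["dist"])[0].reshape(-1,2)
E
python3 - <<'E'
import pickle,cv2,numpy as np
from h import *
d=pickle.load(open("f0.pkl","rb"))
t=d["top"];s=d["scene"]
a=cv2.resize(t["image"][150:310,140:240],None,fx=5/1.6*1.2,fy=5/1.6*1.2,interpolation=cv2.INTER_CUBIC)
cv2.imwrite("pics/crop_flask_top.png",a[:,:,::-1])
a=cv2.resize(s["image"][140:260,320:440],None,fx=5,fy=5,interpolation=cv2.INTER_CUBIC)
cv2.imwrite("pics/crop_flask_scene.png",a[:,:,::-1])
a=cv2.resize(t["image"][160:250,230:400],None,fx=4.5,fy=4.5,interpolation=cv2.INTER_CUBIC)
cv2.imwrite("pics/crop_caster_top.png",a[:,:,::-1])
W=cloud(t)
# heights map
for (u,v) in [(183,236),(175,180),(171,291),(316,198),(364,210),(278,188),(246,184),(385,216),(300,230),(246,118),(301,120)]:
    print((u,v),W[v,u].round(4))
E
```

```text
(183, 236) [0.4329 0.2808 0.0845]
(175, 180) [0.5937 0.3187 0.0518]
(171, 291) [0.2793 0.3152 0.0543]
(316, 198) [ 0.535  -0.0777  0.1746]
(364, 210) [ 0.5079 -0.2037  0.1604]
(278, 188) [0.5587 0.0203 0.1756]
(246, 184) [0.5762 0.108  0.1172]
(385, 216) [ 0.4947 -0.2622  0.1436]
(300, 230) [ 0.4592 -0.0441  0.0164]
(246, 118) [0.7698 0.1165 0.0863]
(301, 120) [ 0.7637 -0.039   0.0968]
```

View pics/crop_flask_top.png

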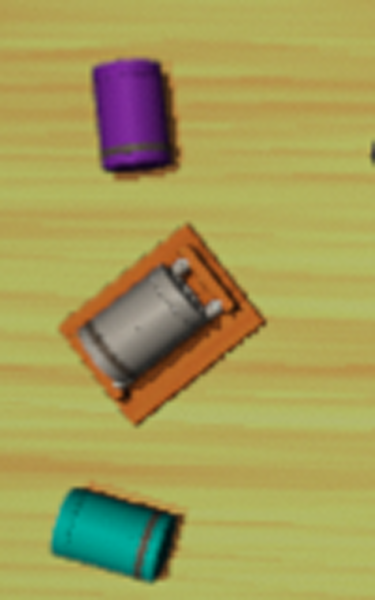

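View pics/crop_flask_scene.png

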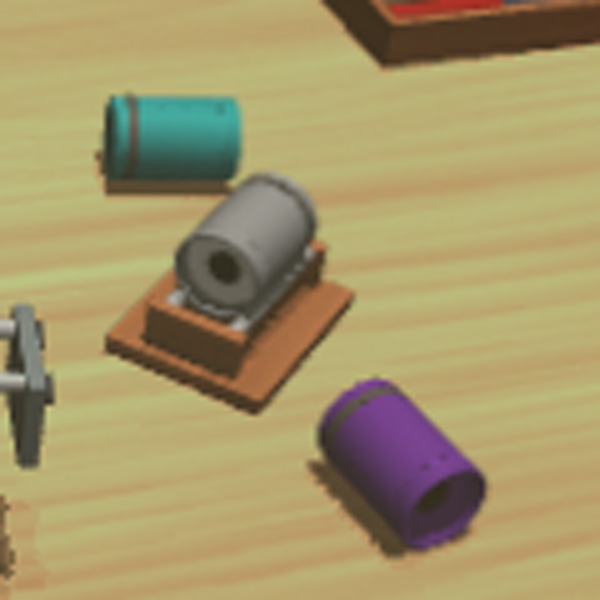

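View pics/crop_caster_top.png

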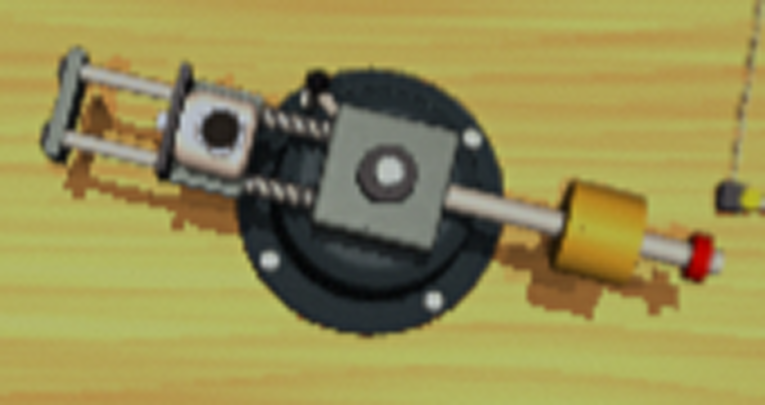

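The grey cylinder on the rest is the flask. Its recessed mouth is at scene crop (222,265), facing +x/−y, and the dark ring is at the far end. Next I fit the poses.

Run:
```python
import pickle,cv2,numpy as np
from h import *
from scipy.optimize import least_squares
d=pickle.load(open("f0.pkl","rb"))
t=d["top"];s=d["scene"]
for n,f in (("top",t),("scene",s)):
    W=cloud(f).reshape(-1,3)
    m=(np.hypot(W[:,0]-0.433,W[:,1]-0.281)<0.06)&(W[:,2]>0.062)
    Q=W[m]
    def res(p): # cx,cy,cz,yaw
        a=np.array([np.cos(p[3]),np.sin(p[3]),0]); v=Q-np.array([p[0],p[1],p[2]])
        return np.hypot(v@np.array([-a[1],a[0],0]),v[:,2])-.027
    r=least_squares(res,[.433,.281,.06,np.radians(135)],loss="soft_l1",f_scale=.002)
    p=r.x;a=np.array([np.cos(p[3]),np.sin(p[3])])
    al=(Q[:,:2]-p[:2])@a
    print(n,len(Q),p.round(4),np.degrees(p[3]),"along",np.percentile(al,[0,1,5,95,99,100]).round(4),"mid",(p[:2]+a*(np.percentile(al,1)+np.percentile(al,99))/2).round(4), np.abs(r.fun).mean())
    # caster
    m=(np.abs(W[:,0]-.53)<.16)&(np.abs(W[:,1]+.07)<.27)
    C=W[m]
    hd=C[(np.abs(C[:,2]-.151)<.004)&(np.hypot(C[:,0]-.53,C[:,1]+.08)<.06)]
    rect=cv2.minAreaRect(hd[:,:2].astype(np.float32)); print(n,"head",rect)
    br=C[(C[:,2]>.005)&(C[:,2]<.03)&(np.hypot(C[:,0]-.53,C[:,1]+.08)<.12)]
    print(" base",cv2.minEnclosingCircle(br[:,:2].astype(np.float32)))
    st=C[(C[:,2]>.105)&(C[:,2]<.15)]
    vs=np.linalg.svd(st[:,:2]-st[:,:2].mean(0),full_matrices=False)[2]
    print(" axis svd",np.degrees(np.arctan2(vs[0,1],vs[0,0])))
# top pixels for centers
pts=dict(nut=((386,172),.175),collar=((701,258),.140))
for k,(uv,z) in pts.items():
    print(k,onz(t,[(uv[0]/4.5+230,uv[1]/4.5+160)],z).round(4))
```

```text
top 548 [0.4716 0.2575 0.0608 2.2645] 129.74750869101638 along [0.0183 0.0187 0.0221 0.0941 0.0977 0.0986] mid [0.4344 0.3023] 0.0015341434470782056
top head ((0.5364816188812256, -0.07765047252178192), (0.07320226728916168, 0.07212013751268387), 77.02564239501953)
 base ((0.5300512313842773, -0.0797005370259285), 0.11993769556283951)
 axis svd 77.00566713454998
scene 340 [0.4964 0.2344 0.0594 2.3134] 132.547191512655 along [0.0503 0.0534 0.0546 0.1236 0.1304 0.1326] mid [0.4343 0.3021] 0.002719238686965457
scene head ((0.537490725517273, -0.07639621198177338), (0.07336171716451645, 0.0738375186920166), 77.39982604980469)
 base ((0.5392268300056458, -0.076666459441185), 0.08804916590452194)
 axis svd -102.56427452553402
nut [[ 0.5343 -0.0771  0.175 ]]
collar [[ 0.4915 -0.2651  0.14  ]]
```

Run:
```python
import pickle,cv2,numpy as np
from h import *
from scipy.optimize import least_squares
d=pickle.load(open("f0.pkl","rb"))
t=d["top"];s=d["scene"]
for n,f in (("top",t),("scene",s)):
    W=cloud(f).reshape(-1,3)
    Q=W[(np.hypot(W[:,0]-0.4344,W[:,1]-0.302)<0.06)&(W[:,2]>0.062)]
    def res(p):
        a=np.array([np.cos(p[2]),np.sin(p[2]),0]); v=Q-np.array([p[0],p[1],.06])
        return np.hypot(v@np.array([-a[1],a[0],0]),v[:,2])-.027
    r=least_squares(res,[.434,.302,np.radians(131)],loss="soft_l1",f_scale=.001)
    p=r.x;a=np.array([np.cos(p[2]),np.sin(p[2])])
    al=(Q[:,:2]-p[:2])@a
    print(n,len(Q),p.round(4),np.degrees(p[2]),"along",np.percentile(al,[0,1,5,95,99,100]).round(4),"mid",(p[:2]+a*(np.percentile(al,.5)+np.percentile(al,99.5))/2).round(4), np.abs(r.fun).mean())
    C=W[(np.abs(W[:,0]-.53)<.16)&(np.abs(W[:,1]+.07)<.27)]
    c=np.array([.5368,-.0773]); th=np.radians(77.0); ay=np.array([np.cos(th),np.sin(th)]); ax=np.array([ay[1],-ay[0]])
    L=np.c_[(C[:,:2]-c)@ax,(C[:,:2]-c)@ay,C[:,2]]
    # head
    h=L[(abs(L[:,2]-.151)<.004)&(abs(L[:,0])<.06)&(abs(L[:,1])<.06)];print(" head x,y",h.min(0),h.max(0))
    w=L[(L[:,1]<-.09)&(L[:,1]>-.185)&(L[:,2]>.135)&(abs(L[:,0])<.035)];print(" weight",w.min(0),w.max(0))
    k=L[(L[:,1]<-.175)&(L[:,1]>-.21)&(L[:,2]>.125)&(abs(L[:,0])<.03)];print(" collar",k.min(0),k.max(0))
    e=L[(L[:,1]>.16)&(L[:,2]>.129)&(abs(L[:,0])<.045)];print(" stop",len(e),np.percentile(e,[2,98],axis=0))
    pl=L[(L[:,1]>.08)&(L[:,1]<.16)&(L[:,2]>.14)&(abs(L[:,0])<.045)];print(" plate",np.percentile(pl,[2,98],axis=0))
    b=L[(L[:,1]>.14)&(L[:,1]<.178)&(L[:,2]>.12)&(L[:,2]<.14)&(abs(L[:,0])<.04)]
    print(" bars x",[ (round(q[:,0].mean(),4),len(q)) for q in (b[b[:,0]>0],b[b[:,0]<0])], b[:,2].max())
    # overlay
    im=f["image"][:,:,::-1].copy()
    def m2w(x,y,z): return [*(c+ax*x+ay*y),z]
    P=[m2w(0,0,.175),m2w(0,-.185,.143),m2w(-.033,.19,.133),m2w(.033,.19,.133),m2w(-.0206,.15,.1305),m2w(.0206,.15,.1305),m2w(0,.13,.152)]+[[*(c+.088*np.array([np.cos(q),np.sin(q)])),0] for q in np.linspace(0,6.28,24)]
    fm=np.array([.4344,.3022]);fa=np.array([np.cos(2.29),np.sin(2.29)])
    P+=[[*(fm+fa*.04),.087],[*(fm-fa*.04),.087]]
    px=proj(f,P)
    x0,y0=px.min(0).astype(int)-15; x1,y1=px.max(0).astype(int)+15; k=750/(x1-x0); k=min(k,590/(y1-y0))
    im=cv2.resize(im[y0:y1,x0:x1],None,fx=k,fy=k,interpolation=cv2.INTER_CUBIC)
    for q in px: cv2.circle(im,tuple(np.int32((q+.5-[x0,y0])*k)),3,(255,0,255),-1)
    cv2.imwrite(f"pics/ov_{n}.png",im)
```

```text
top 557 [0.2072 0.5759 2.2636] 129.69598394528495 along [-0.3956 -0.3951 -0.3917 -0.3194 -0.316  -0.3147] mid [0.4343 0.3024] 0.0016080560645498725
 head x,y [-0.0362999  -0.03700339  0.14716829] [0.03583658 0.03619906 0.1549259 ]
 weight [-0.02697174 -0.18435218  0.13500176] [ 0.02642239 -0.09033745  0.16127429]
 collar [-0.01407471 -0.20559984  0.12690615] [ 0.01489753 -0.17625147  0.14771735]
 stop 160 [[-0.03092078  0.16184187  0.12917471]
 [ 0.02898711  0.20203272  0.13734254]]
 plate [[-0.02898633  0.0814836   0.15083141]
 [ 0.0259724   0.13089999  0.18251153]]
 bars x [(np.float64(0.0193), 52), (np.float64(-0.0216), 55)] 0.13612364355955375
scene 351 [0.7032 0.0082 2.3125] 132.49811076798326 along [0.3568 0.3599 0.3611 0.4324 0.4383 0.4396] mid [0.4337 0.3024] 0.0026968985360214174
 head x,y [-0.03651599 -0.03572397  0.14700103] [0.03749799 0.03759178 0.15486154]
 weight [-0.02297903 -0.18463002  0.13505818] [ 0.02981444 -0.09111651  0.15713508]
 collar [-0.00921412 -0.20454259  0.12548873] [ 0.01553982 -0.17509567  0.14398348]
 stop 118 [[-0.0297643   0.16196809  0.12913466]
 [ 0.03091429  0.2009725   0.13426003]]
 plate [[-0.02298158  0.08112706  0.14175572]
 [ 0.03088818  0.13394357  0.17965633]]
 bars x [(np.float64(0.0216), 77), (np.float64(-0.0191), 62)] 0.13265765540449817
```

View pics/ov_top.png

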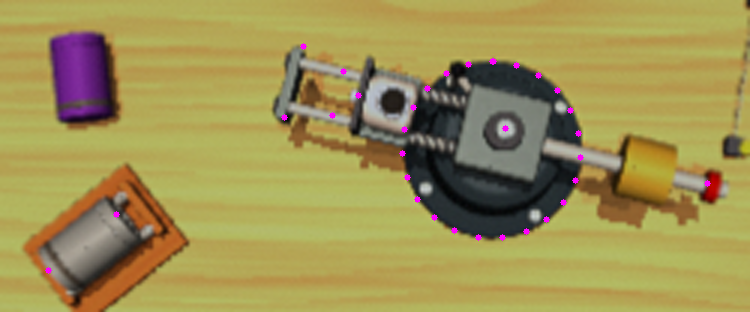

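View pics/ov_scene.png

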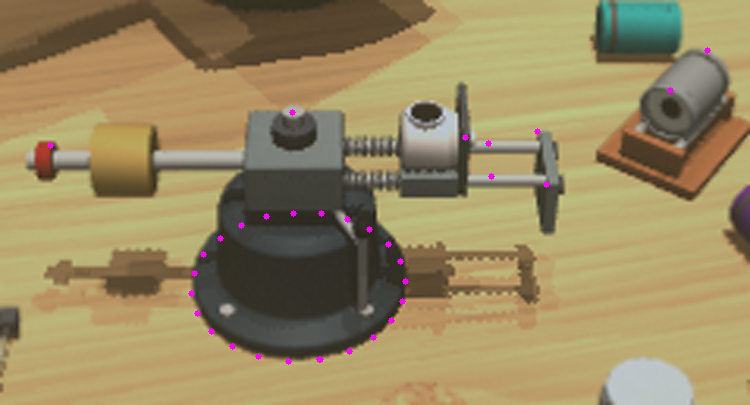

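```bash
cat >> h.py <<'E'
C0=np.array([.5368,-.0773]); TH=np.radians(77.0)
AY=np.array([np.cos(TH),np.sin(TH)]); AX=np.array([AY[1],-AY[0]])
def m2w(x,y): return C0+AX*x+AY*y
def w2m(p): v=np.asarray(p)[:2]-C0; return np.array([v@AX,v@AY])
from scipy.spatial.transform import Rotation as Rn
def to(state,xy,z,yaw):
    R=Rn.from_quat(state["orientation"]).as_matrix()
    d=R.T@(np.array([*xy,z])-state["position"])
    y0=np.degrees(np.arctan2(R[1,0],R[0,0]))
    sp=-((yaw-y0+180)%360-180)
    return d.round(4),round(sp,2)
E
python3 - <<'E'
import pickle
from h import *
from workcell import arm
d=pickle.load(open("f0.pkl","rb"))
for n in ("top","scene"):
    W=cloud(d[n]).reshape(-1,3);W=W[np.isfinite(W[:,0])]
    v=W[:,:2]-C0; L=np.c_[v@AX,v@AY,W[:,2]]
    w=L[(L[:,1]<-.09)&(L[:,1]>-.185)&(L[:,2]>.146)&(abs(L[:,0])<.035)];print(n,w.min(0),w.max(0))
    # rest board
    b=W[(abs(W[:,2]-.012)<.005)&(np.hypot(W[:,0]-.434,W[:,1]-.302)<.09)]
    print(cv2.minAreaRect(b[:,:2].astype(np.float32)))
    fl=W[(W[:,2]>.07)&(W[:,2]<.1)&(np.hypot(W[:,0]-.434,W[:,1]-.302)<.07)]
    print(" flask top",len(fl),cv2.minAreaRect(fl[:,:2].astype(np.float32)))
s=arm.get_state()
print(to(s,m2w(0,-.074),.205,77),m2w(0,-.074))
E
```

```text
top [-0.02413973 -0.15327659  0.14606242] [ 0.02333774 -0.10812398  0.16127429]
((0.4312315583229065, 0.3026202321052551), (0.1594122350215912, 0.13901624083518982), 40.02585983276367)
 flask top 527 ((0.4337193965911865, 0.30232930183410645), (0.05160803720355034, 0.0806606337428093), 40.10724639892578)
scene [-0.01531747 -0.15082451  0.14620144] [ 0.02384003 -0.10754585  0.15713508]
((0.4358386993408203, 0.3001673221588135), (0.10144751518964767, 0.1324034333229065), 41.25552749633789)
 flask top 282 ((0.4344084858894348, 0.30347976088523865), (0.04740656539797783, 0.08085303753614426), 41.17346954345703)
(array([ 4.038e-01, -1.895e-01,  2.000e-04]), np.float64(-51.29)) [ 0.52015362 -0.14940338]
```

Emit:
{"method": "play_rows", "body": {
  "increments": [0.04,-0.019,0,-5.1,0.08,-0.038,0,-10.2,0.12,-0.057,0,-15.3,0.16,-0.076,0,-20.4,0.2,-0.095,0,-25.5],
  "fingers": 0.36,
  "squeeze": 20
}}

```text
t: 0.65
position: [0.3784, -0.3216, 0.2054]
orientation: [0.901, 0.434, -0.0, -0.0]
wrist_force: [-0.2, -0.2, -0.1]
grip_width: 0.0575
```

Run:
```python
from h import *
from workcell import arm
s=arm.get_state();print(s["position"],s["grip_width"],to(s,m2w(0,-.074),.205,77))
```

```text
[ 0.37836222 -0.32156625  0.20537897] 0.057466688773553515 (array([0.223 , 0.0035, 0.0004]), np.float64(-25.59))
```

Emit:
{"method": "play_rows", "body": {
  "increments": [0.045,0.001,0,-5.1,0.09,0.002,0,-10.2,0.135,0.003,0,-15.3,0.18,0.003,0,-20.4,0.22,0.003,0,-25.6]
}}

```text
t: 1.15
position: [0.5187, -0.1516, 0.2053]
orientation: [0.782, 0.623, -0.0, -0.0]
wrist_force: [0.7, -0.5, -0.2]
grip_width: 0.0301
```

Emit:
{"method": "play_rows", "body": {
  "increments": [0,0,0,0,0,0,0,0]
}}

```text
t: 1.35
position: [0.5178, -0.1531, 0.205]
orientation: [0.783, 0.622, -0.0, -0.0]
wrist_force: [-0.9, -0.0, 0.1]
grip_width: 0.0298
```

Run:
```python
from h import *
from workcell import arm
s=arm.get_state();print(s["position"],w2m(s["position"]),s["grip_width"],to(s,m2w(0,-.074),.118,77))
f=arm.grab_frame("wrist");cv2.imwrite("pics/w1.png",f["image"][:,:,::-1])
```

```text
[ 0.51775193 -0.15308463  0.20503653] [-0.00151204 -0.07812715] 0.02982270222882611 (array([0.0041, 0.0016, 0.087 ]), np.float64(-0.14))
```

View pics/w1.png

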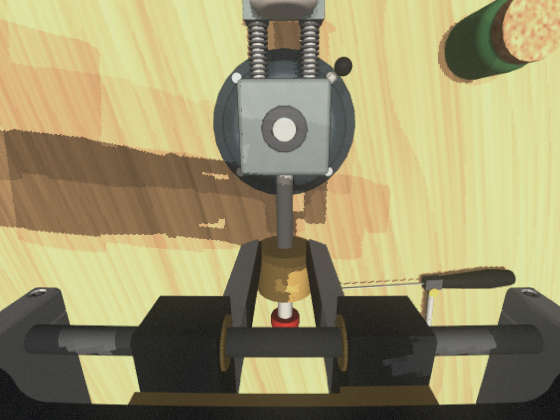

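The bar runs straight at u≈285 between the fingers, with the weight at (287,270) beyond them. Descending in front of the weight's inner face.

Emit:
{"method": "play_rows", "body": {
  "increments": [0.004,0.0015,0,0,0.004,0.0015,0.03,0,0.004,0.0015,0.06,0,0.004,0.0015,0.087,0,0.004,0.0015,0.087,0]
}}

```text
t: 1.9
position: [0.5182, -0.1502, 0.1155]
orientation: [0.784, 0.62, -0.001, -0.002]
wrist_force: [0.4, -0.2, 0.4]
grip_width: 0.0302
```

Emit:
{"method": "play_rows", "body": {
  "increments": [-0.012,0,0,0,-0.024,0,0,0,-0.034,0,0,0,-0.044,0,0,0,-0.044,0,0,0]
}}

```text
t: 2.4
position: [0.5098, -0.1944, 0.1189]
orientation: [0.784, 0.621, -0.0, 0.0]
wrist_force: [-0.2, 0.4, 0.6]
grip_width: 0.0299
```

Emit:
{"method": "play_rows", "body": {
  "increments": [-0.003,0,0,0,-0.006,0,0,0,-0.008,0,0,0]
}}

```text
t: 2.7
position: [0.5083, -0.2005, 0.1185]
orientation: [0.784, 0.621, 0.0, -0.0]
wrist_force: [-1.1, 3.9, 1.7]
grip_width: 0.0297
```

Emit:
{"method": "play_rows", "body": {
  "increments": [-0.001,0,0,0,-0.002,0,0,0]
}}

```text
t: 2.9
position: [0.5078, -0.2025, 0.1185]
orientation: [0.784, 0.621, 0.0, -0.0]
wrist_force: [-0.3, 2.9, 1.9]
grip_width: 0.0302
```

Emit:
{"method": "play_rows", "body": {
  "increments": [-0.001,0,0,0,-0.002,0,0,0,-0.003,0,0,0]
}}

```text
t: 3.2
position: [0.5076, -0.2036, 0.1185]
orientation: [0.783, 0.622, 0.001, -0.001]
wrist_force: [4.1, 21.1, 5.4]
grip_width: 0.03
```

Emit:
{"method": "play_rows", "body": {
  "increments": [-0.001,0,0,0,-0.001,0,0,0]
}}

```text
t: 3.4
position: [0.5076, -0.2036, 0.1185]
orientation: [0.783, 0.622, 0.002, -0.002]
wrist_force: [4.4, 23.5, 4.8]
grip_width: 0.03
```

Run:
```python
from h import *
from workcell import arm
s=arm.get_state();print(s["position"],w2m(s["position"]),s["wrist_force"])
f=arm.grab_frame("scene");im=f["image"][150:290,140:340]
cv2.imwrite("pics/s1.png",cv2.resize(im,None,fx=4,fy=4,interpolation=cv2.INTER_CUBIC)[:,:,::-1])
```

```text
[ 0.50758329 -0.20362838  0.11853479] [-5.01838000e-05 -1.29662921e-01] [ 4.4307113  23.54041445  4.79324523]
```

View pics/s1.png

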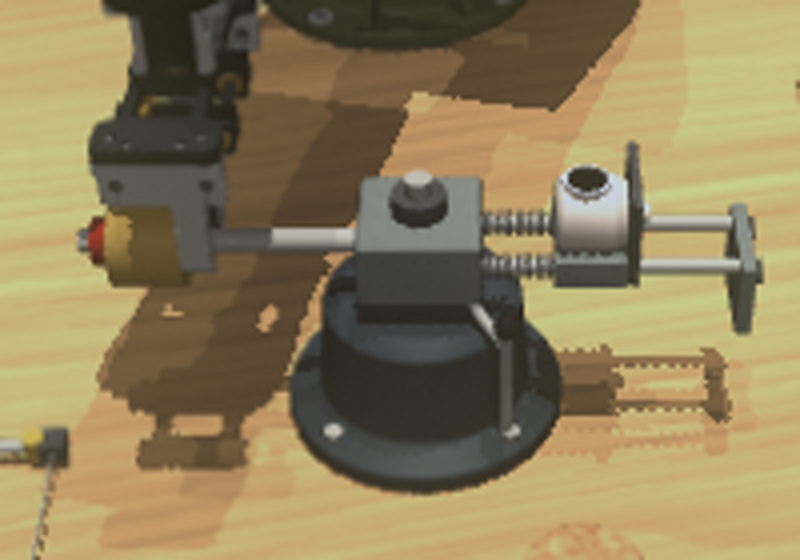

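The weight touches the red collar at (97,240), with about 21 N at the hard stop. Backing off, rising and going to the flask.

Emit:
{"method": "play_rows", "body": {
  "increments": [0.006,0,0,0,0.015,0,0,0,0.015,0,-0.04,0,0.015,0,-0.08,0,0.015,0,-0.11,0],
  "fingers": 0.36
}}

```text
t: 3.95
position: [0.5105, -0.1919, 0.2308]
orientation: [0.784, 0.621, 0.0, 0.001]
wrist_force: [-0.4, -0.7, 0.4]
grip_width: 0.03
```

Run:
```python
from h import *
from workcell import arm
s=arm.get_state();print(s["position"],to(s,(.434,.3025),.23,130.6))
```

```text
[ 0.51049347 -0.191909    0.23078516] (array([ 4.639e-01, -1.873e-01,  1.000e-04]), np.float64(-53.8))
```

Emit:
{"method": "play_rows", "body": {
  "increments": [0.04,-0.016,0,-4,0.08,-0.032,0,-8,0.12,-0.048,0,-12,0.16,-0.065,0,-16,0.2,-0.081,0,-20],
  "fingers": -1
}}

```text
t: 4.45
position: [0.4764, 0.0229, 0.2285]
orientation: [0.663, 0.749, -0.0, 0.0]
wrist_force: [-0.1, -1.4, 0.8]
grip_width: 0.0666
```

Run:
```python
from h import *
from workcell import arm
s=arm.get_state();print(s["position"],to(s,(.434,.3025),.23,130.6))
```

```text
[0.47643438 0.02285094 0.22848583] (array([ 0.2827, -0.0083, -0.0017]), np.float64(-33.65))
```

Emit:
{"method": "play_rows", "body": {
  "increments": [0.045,-0.001,0,-6,0.09,-0.003,0,-12,0.135,-0.005,0,-18,0.18,-0.007,0,-24,0.225,-0.009,0,-30]
}}

```text
t: 4.95
position: [0.4408, 0.2454, 0.2285]
orientation: [0.446, 0.895, -0.0, 0.0]
wrist_force: [1.0, -0.5, -0.0]
grip_width: 0.0939
```

Emit:
{"method": "play_rows", "body": {
  "increments": [0,0,0,0,0,0,0,0]
}}

```text
t: 5.15
position: [0.4412, 0.244, 0.2282]
orientation: [0.447, 0.894, -0.0, 0.0]
wrist_force: [0.9, -0.4, 0.1]
grip_width: 0.0941
```

Run:
```python
from h import *
from workcell import arm
s=arm.get_state();print(s["position"],s["grip_width"],to(s,(.434,.3025),.16,130.6))
f=arm.grab_frame("wrist");cv2.imwrite("pics/w2.png",f["image"][:,:,::-1])
W=cloud(f).reshape(-1,3)
fl=W[(W[:,2]>.07)&(W[:,2]<.1)&(np.hypot(W[:,0]-.434,W[:,1]-.302)<.07)]
print(len(fl),cv2.minAreaRect(fl[:,:2].astype(np.float32)),fl.max(0))
```

```text
[0.44117445 0.24404793 0.22816904] 0.09413158242902539 (array([0.0511, 0.0294, 0.0681]), np.float64(-3.74))
3209 ((0.43423980474472046, 0.30349111557006836), (0.0508231520652771, 0.08007290959358215), 40.11381530761719) [0.47824248 0.3484198  0.08923722]
```

View pics/w2.png

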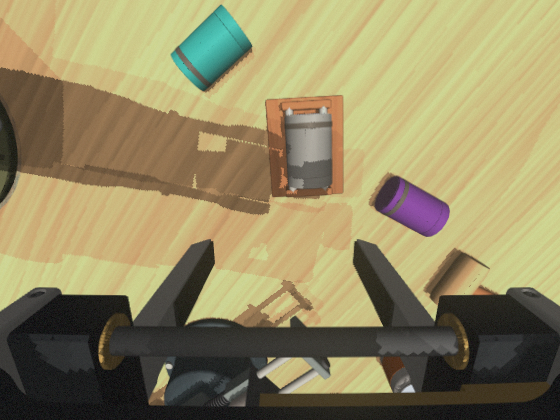

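The wrist view shows the flask at (308,148) in the rest, with the ring end up-image (+y tool x) as measured. Moving over it and down.

Run:
```python
from h import *
from workcell import arm
s=arm.get_state();print(to(s,(.4342,.303),.15,130.2))
```

```text
(array([0.0523, 0.03  , 0.0782]), np.float64(-3.44))
```

Emit:
{"method": "play_rows", "body": {
  "increments": [0.026,0.015,0.02,-1.7,0.052,0.03,0.05,-3.4,0.052,0.03,0.078,-3.4,0.052,0.03,0.078,-3.4]
}}

```text
t: 5.6
position: [0.4334, 0.3016, 0.1473]
orientation: [0.422, 0.907, -0.003, -0.002]
wrist_force: [0.2, -0.4, 0.5]
grip_width: 0.0938
```

Run:
```python
from h import *
from workcell import arm
s=arm.get_state();print(s["position"],to(s,(.4342,.303),.044,130.2))
f=arm.grab_frame("wrist");cv2.imwrite("pics/w3.png",f["image"][:,:,::-1])
W=cloud(f).reshape(-1,3)
fl=W[(W[:,2]>.07)&(W[:,2]<.1)&(np.hypot(W[:,0]-.434,W[:,1]-.302)<.055)]
print(len(fl),cv2.minAreaRect(fl[:,:2].astype(np.float32)),fl.max(0))
```

```text
[0.43335775 0.30155704 0.14728318] (array([0.0005, 0.0022, 0.1033]), np.float64(-0.09))
4801 ((0.4340327978134155, 0.30354759097099304), (0.05132240802049637, 0.08101998269557953), 40.111854553222656) [0.47816989 0.34950768 0.08958536]
```

View pics/w3.png

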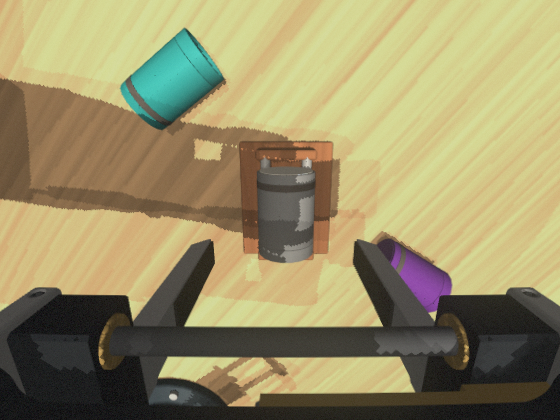

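The flask is centred at u≈286 between the fingers. Descending and gripping.

Emit:
{"method": "play_rows", "body": {
  "increments": [0,0.001,0.03,0,0,0.001,0.06,0,0,0.001,0.085,0,0,0.001,0.102,0,0,0.001,0.102,0]
}}

```text
t: 6.15
position: [0.4355, 0.3028, 0.0484]
orientation: [0.422, 0.907, -0.001, -0.0]
wrist_force: [-1.1, -0.5, 0.4]
grip_width: 0.0942
```

Emit:
{"method": "play_rows", "body": {
  "increments": [0,0,0,0,0,0,0,0,0,0,0,0,0,0,0,0,0,0,0,0],
  "fingers": 1,
  "squeeze": 35
}}

```text
t: 6.65
position: [0.4352, 0.304, 0.0488]
orientation: [0.421, 0.907, 0.0, 0.0]
wrist_force: [-0.1, -1.0, 0.1]
grip_width: 0.0572
```

Emit:
{"method": "play_rows", "body": {
  "increments": [0,0,0.003,0,0,0,0.003,0,0,0,0.003,0,0,0,0.003,0]
}}

```text
t: 7.05
position: [0.4341, 0.3031, 0.0465]
orientation: [0.421, 0.907, -0.001, -0.001]
wrist_force: [-13.5, -11.6, 23.8]
grip_width: 0.0528
```

Emit:
{"method": "play_rows", "body": {
  "increments": [0,0,-0.015,0,0,0,-0.05,0,0,0,-0.09,0,0,0,-0.13,0,0,0,-0.15,0]
}}

```text
t: 7.55
position: [0.4355, 0.3043, 0.1986]
orientation: [0.421, 0.907, 0.001, 0.001]
wrist_force: [0.3, 0.7, -5.2]
grip_width: 0.0535
```

Run:
```python
from h import *
from workcell import arm
s=arm.get_state();print(s["position"],s["wrist_force"],to(s,m2w(0,.15),.20,77))
f=arm.grab_frame("scene");im=f["image"][80:260,280:480]
cv2.imwrite("pics/s2.png",cv2.resize(im,None,fx=3.3,fy=3.3,interpolation=cv2.INTER_CUBIC)[:,:,::-1])
```

```text
[0.43546591 0.30425127 0.19857507] [ 0.34128386  0.67774643 -5.18742182] (array([-0.267 , -0.0489, -0.0014]), np.float64(53.22))
```

View pics/s2.png

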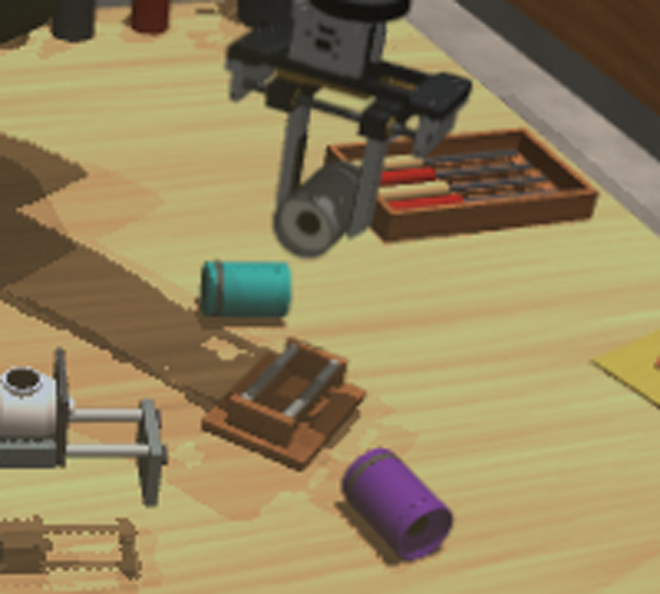

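The flask is held level. The wrist reads about 5 N, matching its weight. Carrying it over the arm, outward of the carriage plate.

Run:
```python
from h import *
from workcell import arm
s=arm.get_state();print(s["position"],to(s,m2w(0,.178),.20,77))
```

```text
[0.43608675 0.30463104 0.20054031] (array([-0.2501, -0.0272,  0.0006]), np.float64(53.22))
```

Emit:
{"method": "play_rows", "body": {
  "increments": [-0.025,-0.003,0,5.3,-0.05,-0.005,0,10.6,-0.075,-0.008,0,15.9,-0.1,-0.011,0,21.3,-0.125,-0.014,0,26.6]
}}

```text
t: 8.1
position: [0.5051, 0.1984, 0.1939]
orientation: [0.62, 0.785, -0.001, -0.001]
wrist_force: [0.4, 0.4, -4.0]
grip_width: 0.0533
```

Run:
```python
from h import *
from workcell import arm
s=arm.get_state();print(s["position"],to(s,m2w(0,.178),.20,77))
```

```text
[0.50506464 0.19843284 0.19392184] (array([-0.1161,  0.0461, -0.0062]), np.float64(26.4))
```

Emit:
{"method": "play_rows", "body": {
  "increments": [-0.024,0.009,-0.003,5.3,-0.048,0.018,-0.005,10.6,-0.072,0.028,-0.005,15.9,-0.096,0.038,-0.005,21.2,-0.116,0.046,-0.005,26.4]
}}

```text
t: 8.6
position: [0.5773, 0.0963, 0.1987]
orientation: [0.783, 0.622, -0.001, -0.001]
wrist_force: [0.1, 0.2, -4.0]
grip_width: 0.0537
```

Emit:
{"method": "play_rows", "body": {
  "increments": [0,0,0,0,0,0,0,0]
}}

```text
t: 8.8
position: [0.5766, 0.0974, 0.199]
orientation: [0.781, 0.624, -0.001, -0.001]
wrist_force: [-0.1, 0.9, -3.1]
grip_width: 0.0534
```

Run:
```python
from h import *
from workcell import arm
s=arm.get_state();print(s["position"],w2m(s["position"]),to(s,m2w(0,.178),.1505,77))
for n,b in (("top",(150,260,220,360)),("scene",(140,280,210,370))):
    f=arm.grab_frame(n);im=f["image"][b[0]:b[1],b[2]:b[3]]
    cv2.imwrite(f"pics/{n}3.png",cv2.resize(im,None,fx=4.5,fy=4.5,interpolation=cv2.INTER_CUBIC)[:,:,::-1])
```

```text
[0.57663448 0.09742507 0.19899754] [-0.00049106  0.17920768] (array([-0.0012,  0.0006,  0.0485]), np.float64(0.25))
```

View pics/top3.png

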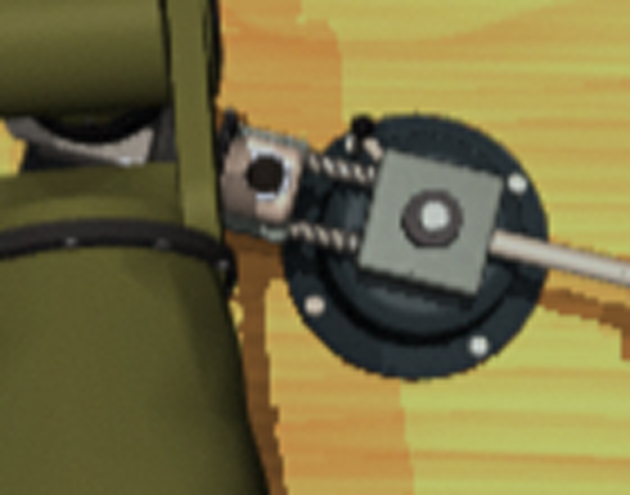

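View pics/scene3.png

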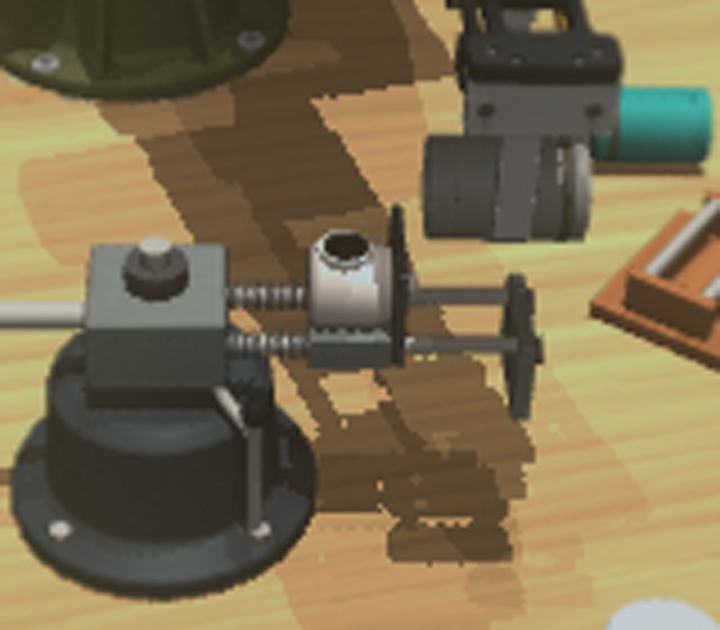

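The flask hangs level at (505,190), mouth towards the crucible and ring outward. Lowering to just above the stop's top.

Emit:
{"method": "play_rows", "body": {
  "increments": [0,0.0005,0.02,0.2,0,0.0005,0.04,0.2,0,0.0005,0.048,0.2,0,0.0005,0.048,0.2]
}}

```text
t: 9.3
position: [0.5769, 0.0979, 0.1515]
orientation: [0.782, 0.623, -0.001, -0.001]
wrist_force: [0.4, 0.0, -3.2]
grip_width: 0.0531
```

Run:
```python
from h import *
from workcell import arm
s=arm.get_state();print(s["position"],w2m(s["position"]),s["wrist_force"],to(s,m2w(0,.147),.1505,77))
f=arm.grab_frame("scene");im=f["image"][140:280,210:370]
cv2.imwrite(f"pics/s4.png",cv2.resize(im,None,fx=4.2,fy=4.2,interpolation=cv2.INTER_CUBIC)[:,:,::-1])
W=cloud(f).reshape(-1,3);W=W[np.isfinite(W[:,0])];v=W[:,:2]-C0;L=np.c_[v@AX,v@AY,W[:,2]]
c=L[(abs(L[:,0])<.03)&(L[:,1]>.12)&(L[:,1]<.23)&(L[:,2]>.145)&(L[:,2]<.2)]
print(np.percentile(c,[1,99],axis=0))
```

```text
[0.57689741 0.09786207 0.15154278] [-0.00033318  0.17969263] [ 0.43131081  0.0067755  -3.23781174] (array([-0.0327,  0.0003,  0.0011]), np.float64(0.08))
[[-0.02474347  0.12205748  0.14615489]
 [ 0.02901378  0.21862119  0.19248962]]
```

View pics/s4.png

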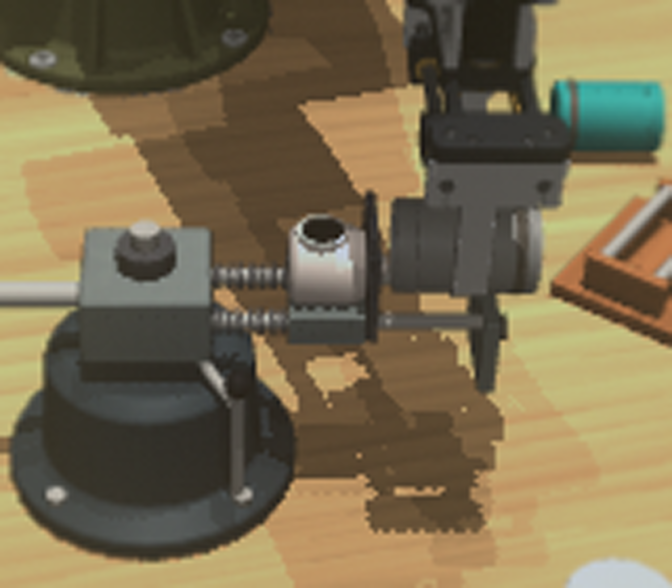

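Flask is clear above the stop, mouth facing the plate. Pressing the carriage back.

Emit:
{"method": "play_rows", "body": {
  "increments": [-0.008,0,0,0,-0.016,0,0,0,-0.022,0,0,0,-0.028,0,0,0,-0.033,0,0,0]
}}

```text
t: 9.85
position: [0.5705, 0.0652, 0.1535]
orientation: [0.783, 0.623, 0.001, 0.0]
wrist_force: [1.6, 9.4, -2.8]
grip_width: 0.0534
```

Emit:
{"method": "play_rows", "body": {
  "increments": [0,0,0,0,0,0,0,0]
}}

```text
t: 10.05
position: [0.5705, 0.0654, 0.1535]
orientation: [0.783, 0.623, 0.001, 0.0]
wrist_force: [1.9, 7.6, -3.0]
grip_width: 0.0533
```

Run:
```python
from h import *
from workcell import arm
s=arm.get_state();print(s["position"],w2m(s["position"]),s["wrist_force"],to(s,m2w(0,.147),.1505,77))
f=arm.grab_frame("scene");im=f["image"][140:280,210:370]
cv2.imwrite(f"pics/s5.png",cv2.resize(im,None,fx=4.2,fy=4.2,interpolation=cv2.INTER_CUBIC)[:,:,::-1])
```

```text
[0.57054968 0.06536262 0.15351269] [0.00079257 0.14659821] [ 1.90390126  7.58184277 -3.01633036] (array([ 0.0004, -0.0008,  0.003 ]), np.float64(0.01))
```

View pics/s5.png

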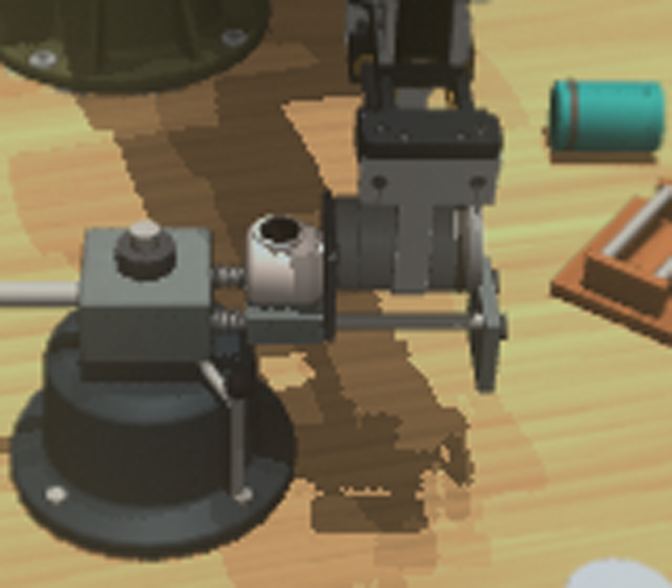

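Emit:
{"method": "play_rows", "body": {
  "increments": [-0.001,-0.0008,0.003,0,-0.001,-0.0008,0.006,0,-0.001,-0.0008,0.009,0,-0.001,-0.0008,0.012,0,-0.001,-0.0008,0.015,0]
}}

```text
t: 10.6
position: [0.5698, 0.0648, 0.1386]
orientation: [0.782, 0.623, 0.002, 0.0]
wrist_force: [0.4, 8.3, -1.0]
grip_width: 0.0533
```

Emit:
{"method": "play_rows", "body": {
  "increments": [0,0,0.001,0,0,0,0.002,0]
}}

```text
t: 10.8
position: [0.5698, 0.0648, 0.1379]
orientation: [0.782, 0.623, 0.002, 0.0]
wrist_force: [-7.7, 6.1, 18.0]
grip_width: 0.0531
```

Run:
```python
from h import *
from workcell import arm
s=arm.get_state();print(s["position"],w2m(s["position"]),s["wrist_force"],to(s,m2w(0,.15),.1355,77))
f=arm.grab_frame("scene");im=f["image"][140:280,210:370]
cv2.imwrite(f"pics/s6.png",cv2.resize(im,None,fx=4.2,fy=4.2,interpolation=cv2.INTER_CUBIC)[:,:,::-1])
```

```text
[0.56977778 0.06479766 0.13789521] [0.00016755 0.1458741 ] [-7.71465891  6.11477728 17.98743224] (array([ 0.0041, -0.0002,  0.0024]), np.float64(0.03))
```

View pics/s6.png

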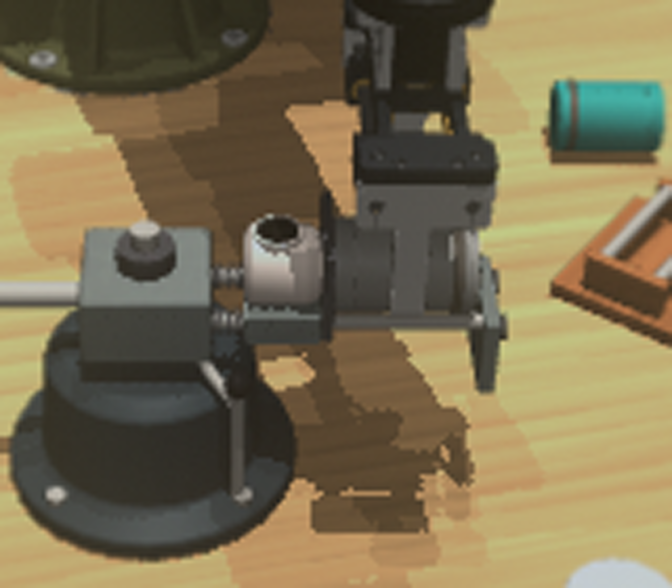

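Emit:
{"method": "play_rows", "body": {
  "increments": [0.001,-0.0005,-0.001,0,0.002,-0.001,-0.001,0,0.003,-0.001,-0.001,0,0.003,-0.001,-0.001,0]
}}

```text
t: 11.25
position: [0.5697, 0.0679, 0.1379]
orientation: [0.782, 0.623, 0.002, 0.001]
wrist_force: [3.6, 6.2, -1.2]
grip_width: 0.0535
```

Run:
```python
from h import *
from workcell import arm
s=arm.get_state();print(s["position"],w2m(s["position"]),s["wrist_force"],s["wrist_torque"])
f=arm.grab_frame("scene")
W=cloud(f).reshape(-1,3);W=W[np.isfinite(W[:,0])];v=W[:,:2]-C0;L=np.c_[v@AX,v@AY,W[:,2]]
from scipy.optimize import least_squares
Q=L[(abs(L[:,0])<.028)&(L[:,2]<.19)&(L[:,2]>.14)&(((L[:,1]>.113)&(L[:,1]<.133))|((L[:,1]>.162)&(L[:,1]<.183)))]
r=least_squares(lambda p:np.hypot(Q[:,0]-p[0]-p[2]*(Q[:,1]-.15),Q[:,2]-p[1]-p[3]*(Q[:,1]-.15))-.027,[0,.15,0,0],loss="soft_l1",f_scale=.001)
print(len(Q),r.x,np.abs(r.fun).mean())
```

```text
[0.569736   0.06788817 0.13785808] [-0.00056838  0.148876  ] [ 3.61617461  6.24958436 -1.15600505] [ 1.2237041  -0.78562252  0.2228144 ]
331 [-0.00104378  0.15093753  0.00984019  0.00427422] 0.0011601269820317535
```

Fit says the flask axis is at z≈0.151, in line within 0.6°. Easing to the stop, then releasing.

Emit:
{"method": "play_rows", "body": {
  "increments": [0.001,0,0,0,0.001,0,0,0]
}}

```text
t: 11.5
position: [0.57, 0.0688, 0.1378]
orientation: [0.782, 0.623, 0.002, 0.001]
wrist_force: [3.7, 6.1, -0.8]
grip_width: 0.0533
```

Emit:
{"method": "play_rows", "body": {
  "increments": [0,0,0,0,0,0,0,0,0,0,0,0,0,0,0,0],
  "fingers": -0.6
}}

```text
t: 11.9
position: [0.5691, 0.0683, 0.1367]
orientation: [0.783, 0.623, 0.0, 0.0]
wrist_force: [0.9, -0.3, 0.1]
grip_width: 0.0752
```

Run:
```python
from h import *
from workcell import arm
s=arm.get_state();print(s["position"],w2m(s["position"]),s["wrist_force"],s["grip_width"])
f=arm.grab_frame("scene");im=f["image"][140:280,210:370]
cv2.imwrite(f"pics/s7.png",cv2.resize(im,None,fx=4.2,fy=4.2,interpolation=cv2.INTER_CUBIC)[:,:,::-1])
```

```text
[0.56913058 0.06829642 0.13666194] [-0.00125012  0.14913759] [ 0.87064026 -0.32387526  0.10468474] 0.0752182845269407
```

View pics/s7.png

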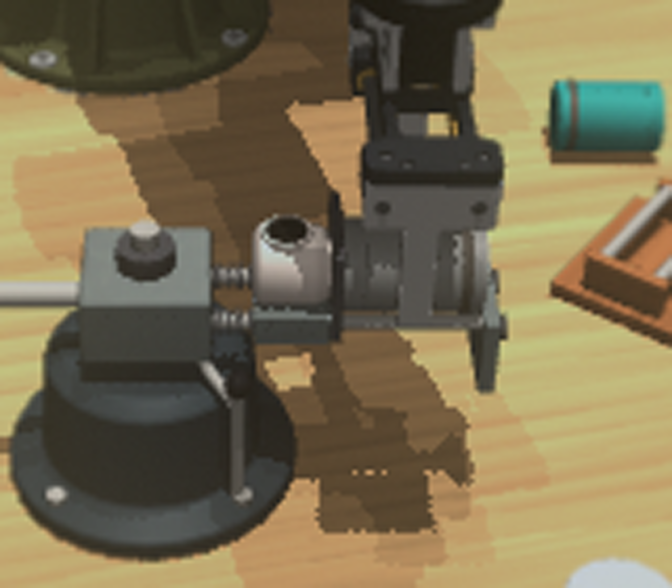

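Flask sits against the end stop, carriage closed on it. Opening fully, rising straight up and moving off to check.

Emit:
{"method": "play_rows", "body": {
  "increments": [0,0.001,0,0,0,0.001,0,0,0,0.001,-0.01,0,0,0.001,-0.04,0,0,0.001,-0.08,0],
  "fingers": -1
}}

```text
t: 12.45
position: [0.5694, 0.0683, 0.2167]
orientation: [0.783, 0.623, -0.001, -0.001]
wrist_force: [1.0, -0.2, 0.2]
grip_width: 0.0937
```

Emit:
{"method": "play_rows", "body": {
  "increments": [0,0,-0.04,0,0.03,-0.02,-0.06,0,0.07,-0.04,-0.06,0,0.11,-0.07,-0.06,0,0.15,-0.1,-0.06,0]
}}

```text
t: 12.95
position: [0.5054, 0.2384, 0.2774]
orientation: [0.783, 0.622, 0.0, 0.0]
wrist_force: [0.7, -0.0, 0.4]
grip_width: 0.0941
```

Emit:
{"method": "play_rows", "body": {
  "increments": [0.04,-0.02,0,0,0.08,-0.04,0,0,0.1,-0.06,0,0,0.1,-0.06,0,0]
}}

```text
t: 13.35
position: [0.4686, 0.3506, 0.277]
orientation: [0.781, 0.624, 0.0, -0.0]
wrist_force: [-0.0, 0.2, 0.5]
grip_width: 0.0939
```

Run:
```python
from h import *
from workcell import arm
import pickle
from scipy.optimize import least_squares
s=arm.get_state();print(s["position"],s["wrist_force"],s["t"])
d=pickle.load(open("f0.pkl","rb"))
for n,b in (("top",(150,250,220,400)),("scene",(140,280,150,350))):
    f=arm.grab_frame(n);im=f["image"][b[0]:b[1],b[2]:b[3]]
    cv2.imwrite(f"pics/{n}8.png",cv2.resize(im,None,fx=4,fy=4,interpolation=cv2.INTER_CUBIC)[:,:,::-1])
    cv2.imwrite(f"pics/{n}8full.png",f["image"][:,:,::-1])
    W=cloud(f).reshape(-1,3);W=W[np.isfinite(W[:,0])];v=W[:,:2]-C0;L=np.c_[v@AX,v@AY,W[:,2]]
    Q=L[(abs(L[:,0])<.028)&(L[:,2]<.19)&(L[:,2]>.145)&(L[:,1]>.12)&(L[:,1]<.185)]
    if len(Q)>50:
        r=least_squares(lambda p:np.hypot(Q[:,0]-p[0]-p[2]*(Q[:,1]-.15),Q[:,2]-p[1]-p[3]*(Q[:,1]-.15))-.027,[0,.15,0,0],loss="soft_l1",f_scale=.001)
        print(n,len(Q),r.x.round(4),np.abs(r.fun).mean())
    Q=L[(abs(L[:,0])<.02)&(L[:,2]<.176)&(L[:,2]>.165)&(L[:,1]>.1)&(L[:,1]<.21)];print(" flask y",np.percentile(Q[:,1],[0,1,99,100]) if len(Q) else 0)
    w=L[(L[:,1]<-.09)&(L[:,1]>-.21)&(L[:,2]>.146)&(abs(L[:,0])<.035)];print(" weight",w.min(0)[1],w.max(0)[1])
    p=L[(L[:,2]>.176)&(L[:,1]>.05)&(L[:,1]<.14)&(abs(L[:,0])<.04)&(L[:,2]<.19)];print(" plate top y",np.percentile(p[:,1],[2,50,98]) if len(p) else 0)
```

```text
[0.46856911 0.35057249 0.27695286] [-3.07716559e-04  2.38368228e-01  4.92177443e-01] 13.35
top 514 [-1.000e-04  1.517e-01  4.400e-03 -7.900e-03] 0.0013230791098804413
 flask y [0.10019162 0.10049076 0.19011682 0.19091575]
 weight -0.1971029134005858 -0.1400754015756197
 plate top y [0.06839421 0.10908412 0.13846303]
scene 540 [-0.0012  0.1504 -0.0009 -0.0135] 0.0011581660612783621
 flask y [0.100987   0.10110641 0.18983381 0.19076714]
 weight -0.1842626263222467 -0.13740606534035474
 plate top y [0.07543344 0.10983427 0.13818636]
```

View pics/top8.png

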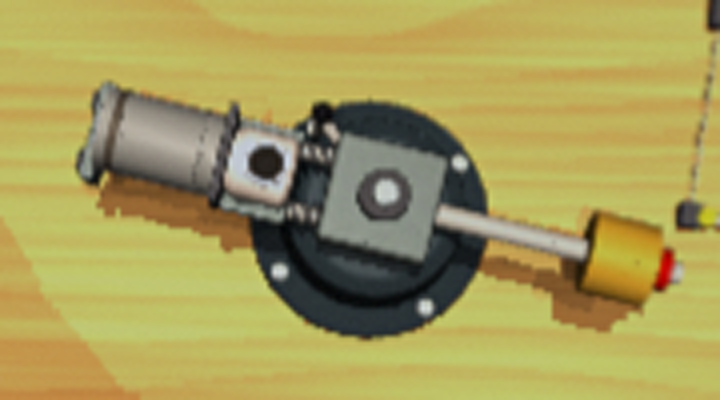

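View pics/scene8.png

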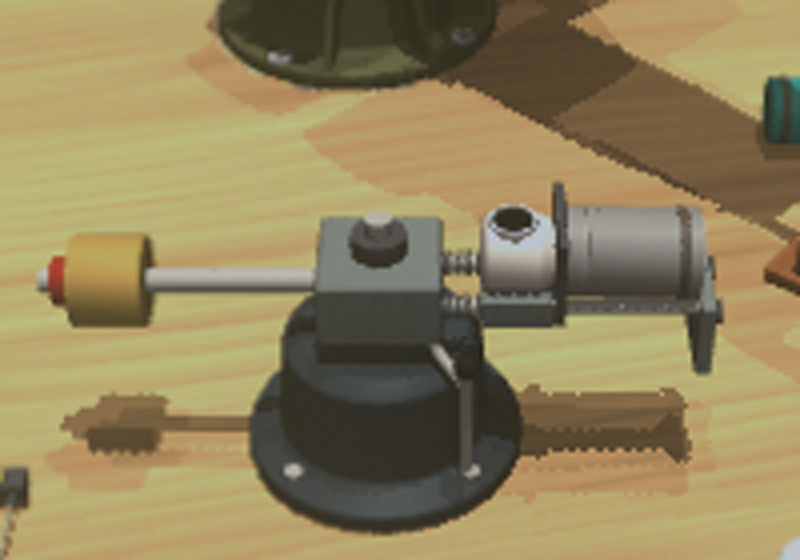

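View pics/scene8full.png

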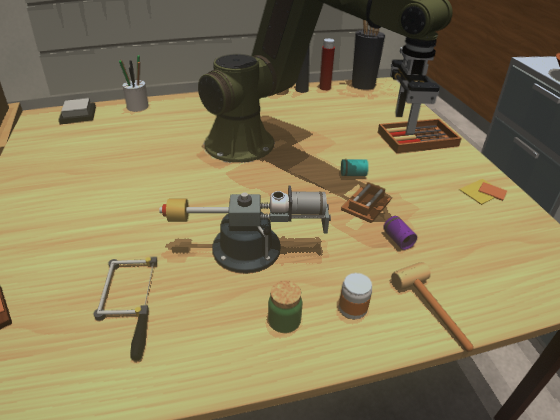

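The top and scene pictures agree. The flask lies between the plate and the end stop, ring outward, and the weight is against the collar. The bystanders are where they began and the robot is clear.

```bash
python3 -c "
from workcell import arm
print(arm.finish_job())"
```

```text
the job is handed in; nothing more can be done
None
```

I loaded the flask on the casting arm and slid the counterweight out to the red collar. The job was handed in at about 13.5 s of the 48 s. It gave no verdict, so the checks below are from my own measurements.

- **Counterweight:** I pushed it outward with the fingers straddling the bar until it stopped hard, at about 21 N. The pictures show it touching the collar, and its inner face measures within about 3 mm of where it should be.
- **Flask:** I took the grey one off the wooden rest and pressed the carriage back about 24 mm with it. I then lowered it onto the bars and let it go; the spring seated it against the end stop.
    - Its axis is within about 1 mm of the arm's line and in line with the arm to under 1°.
    - Its outer end is at 190 mm, as it should be, with the mouth towards the crucible.
    - The carriage plate has closed on it, at about 110 mm by a rough reading, which means it is pushed back about 20 mm.
- **Bystanders:** By eye they look unmoved in the last picture. I did not measure them again. The arm is well clear of everything.

Two measurements disagreed slightly. The top camera put the flask axis at 151.7 mm high and the scene camera at 150.4 mm, against the 150 mm target. Both also showed an apparent lengthwise tilt of 0.5–0.8°. These are close to the 2 mm calibration error and inside the limits.

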